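# Fetch the soap dish from behind the sliding door

### The job

Slide open the clear door over the soap dish, pushing it past the other door, then lift the dish out level and set it down flat, without dropping it, in the empty near half of the wash tray. Slide the door fully shut again; leave the jar, the mug, the comb and everything else where they are.

Things in the scene. Friction and masses are not known exactly. Their poses are not given: they have to be found in the camera images.
- case: Low plywood case, fixed, 230 mm (x) by 372 mm (y), its sloping top closed by two clear sliding doors. Origin: centre of its underside; x runs from the low front edge (66 mm high, nearest the robot) to the high back edge (115 mm), y to the robot's left, z up. Side walls 12 mm thick. One compartment holds the soap dish, the other the jar; which is which varies.
- door_plane (a point): Middle of the case's top, 90 mm above the case's origin, on the upper face of the front (left) door. Axes: x up the slope (12 degrees; the height rises 0.213 mm per mm forward), y as the case's, z square to the doors. The frame round the doors stands 3 mm above this plane; the opening between its front and back rails reaches from x = -100 to +100 mm.
- floor_left (a point): Middle of the floor of the left (+y) compartment, 169 mm wide (y) by 200 mm deep (x), 18 mm above the case's origin. A 10 mm thick partition, only 40 mm high from the case's underside, parts it from the right one at the case's y = 0. Axes as the case's.
- floor_right (a point): The same for the right (-y) compartment.
- door_left (a joint): Clear pane 180 mm wide, 4 mm thick, over the left (+y) compartment, in the front (upper) groove. In m: 0 = shut, up to 0.148 = slid right (-y) over the other door, so that the left compartment is uncovered by that much from its side wall. Stays where left; slides at about 2 N. Both values together cannot pass 0.151 (the front door meets the right pull): open one at a time.
- door_right (a joint): The same for the pane over the right (-y) compartment, in the rear groove, 10 mm lower. 0 = shut, up to 0.148 = slid left (+y), behind (under) the front door.
- pull_left (a point): Centre of the top edge of the left door's pull, a dark wooden bar 90 mm long (up the slope), 10 mm thick (y), its top 26 mm above the door plane, 23 mm above the frame. It stands 12 mm in from the door's outer edge: at y = +162 mm, x = -5 mm in the case's frame when shut. Push it sideways on either face, or pinch it from above. Axes as door_plane.
- pull_right (a point): The same for the right door's pull: 90 mm long, 10 mm thick, top 26 mm above the door plane (36 mm above its own lower pane); at y = -162 mm, x = -5 mm in the case's frame when shut.
- dish_center (a point): Centre (half-way up) of the soap dish: plastic, teal below, off-white lid that stays on, 62 mm (x) by 100 mm (y) by 40 mm high, 0.10 to 0.20 kg. Starts flat on a compartment's floor, its length roughly along the case's y (within 0.12 rad), about 100 mm from the case's middle in y, so that its 62 mm width can be gripped along x. z up.
- tray: White wash tray with a blue rim, fixed, 260 mm (x) by 180 mm (y), walls 6 mm thick and 22 mm high, inner floor 6 mm above the origin, which is the centre of its underside. x points away from the robot. Mug and comb lie in the far (+x) half; the near half, from the front wall to 5 mm before the middle, is empty.
- jar: Cream jar, white with a blue cap, 62 mm across, 40 mm high, loose in the other compartment of the case. Origin: centre of its underside. Leave it there.
- mug: Tin mug with a handle, 72 mm across, 78 mm high, standing loose in the tray's far half, about 80 mm from the tray's middle in x. Origin: centre of its underside.
- comb: Wooden comb, 140 mm (y) by 34 mm (x), 7 mm thick, lying loose across the tray just beyond its middle (about 18 mm in x). Origin: centre of its underside.
- alarm: White plastic alarm box with a snooze lever, 120 mm wide, 62 mm deep, 82 mm high, standing loose to the right of the case. Origin: centre of its underside.
- vase: Empty blue glass vase, 88 mm across, 145 mm high, standing loose to the left of the tray. Origin: centre of its underside.

How it is judged:
On the way, in this order (a step that is already met when the one before it is completed fails the run):
1. the door over the soap dish is slid open by more than 80 mm, the dish still lying in its compartment (distance of dish_center from where it was at the start of the episode below 0.02 m and ((y of dish_center in the frame of case above 0 m and value of joint door_left above 0.08 m) or (y of dish_center in the frame of case below 0 m and value of joint door_right above 0.08 m))), for 0.1 s.
2. the soap dish is lowered into the tray in the gripper, to less than 12 mm above the tray's floor (x of dish_center in the frame of tray between -0.098 and 0.098 m and y of dish_center in the frame of tray between -0.072 and 0.072 m and z of dish_center in the frame of tray below 0.038 m and contact force between the fingers and dish above 0.3 N), for 0.05 s.
At the end, for the whole second after the job is handed in: The soap dish lies flat (within 0.08 rad, lid up) and at rest on the floor of the tray, its centre in the tray's near half; both doors are shut to within 10 mm (x of dish_center in the frame of tray between -0.098 and 0.098 m and y of dish_center in the frame of tray between -0.072 and 0.072 m and x of dish_center in the frame of tray below 0 m and z of dish_center in the frame of tray between 0.022 and 0.03 m and angle between dish_center's own z axis and vertical below 0.08 rad and linear speed of dish below 0.02 m/s and value of joint each of door_left, door_right below 0.01 m); the robot touches nothing.
It fails at once if the soap dish is tipped more than 0.4 rad (angle between dish_center's own z axis and vertical above 0.4 rad).
It fails at once if the cream jar is shifted more than 25 mm or upset (distance of jar from where it was at the start of the episode above 0.025 m or angle between jar's own z axis and vertical above 0.4 rad).
It fails at once if the mug or the comb is shifted more than 20 mm (distance of any of mug, comb from where it was at the start of the episode above 0.02 m).
It fails at once if the alarm box or the vase is shifted more than 20 mm (distance of any of alarm, vase from where it was at the start of the episode above 0.02 m).
It also fails if it takes over 64 s, if anything falls off the work surface, if the arm or the gripper's body presses on something with over 40 N, if the wrist force passes 120 N, or if a joint passes its speed limit or range.

### The arm

A 7-joint arm with a two-finger parallel gripper is mounted at the origin on the work surface. World frame = base frame: x ahead of the robot, y to its left, z up, the work surface at z = 0. Lengths are in m, angles in rad, forces in N, time in s.
With the tool pointing down it reaches from about 0.35 to 0.9 m from the base axis. Payload 8.1 kg.
Tool frame: the origin (TCP) lies midway between the tips of the shut fingers; the grasp point (between the pads) lies 19 mm behind it; z points along the fingers, x is the direction in which the jaws open and shut, and the axes are right-handed (so a half turn about z gives the same grasp; the last joint's range is limited). The gripper opens to 92 mm and grips with 3 to 60 N. Pads are 19 mm wide; open, the fingers measure 130 mm over their backs; the gripper's body (75 mm by 190 mm) begins 47 mm behind the grasp point.
Start: joints at [1.241, 0.434, 0.025, 1.573, -0.012, 1.134, -0.075], TCP at [0.141, -0.609, 0.189] pointing down, gripper open.
Joint ranges: [-2.62, 2.62], [-0.44, 2.09], [-1.27, 1.32], [0.08, 2.57], [-1.32, 4.46], [0.12, 2], [-2.74, 2.74]. Speed limits (rad/s): [2.22, 2.22, 3.01, 3.01, 3.14, 3.14, 3.14].

### API

Orientations are given as a rotation vector (axis times angle).
In Python, from cell import arm gives the robot as it stands. The module is installed in compiled form; this text tells all that it offers.
- The arm moves only by the tool play_rows, never from a script. Its argument "motion" is a list of rows, each a list of 7 numbers: the gripper's target within -1 to 1 (fully open at 1, half-way at 0, shut at -1), then the shift along the tool's x, y, z in mm, then the turn, a rotation vector about the tool's x, y, z in rad. In form: [[claw, tx, ty, tz, ax, ay, az], ...]. A call has 1 to 10 rows; each row is the pose to reach, as a shift and turn from the pose measured when the call began, along the tool's axes at that moment; what a row does not reach only later rows make up. A row lasts 1/10 s, in which the tool goes at most 50 mm and 8.59 degrees, less where a joint would pass 70% of its speed; a pose out of reach is approached as far as the arm can. A call with a gripper value outside its range is refused whole. The fingers move at their own pace and stop on an object; "force" is the grip in N (left out, the last holds). Time passes only in rows, so rows that repeat a pose let the fingers close. It gives the time, the measured TCP pose, the force and the opening at its end, in the units of the state.
- arm.observe(): the state, without advancing time (a new reading comes with each control period).
- arm.get_image(name): name is "scene" or "top" or "wrist"; returns a dict with "img" (400x640x3 uint8, blue, green, red), "depth" (400x640 float32, m along the optical axis (not along the pixel's ray), 0 where there is no reading), "K" (3x3 intrinsics, pixels), "k1" (the pictures are not rectified: a ray, as slopes to the right and down, at radius r is drawn at 1 + k1 r^2 times it, then the intrinsics apply), "rvec" (rotation vector, rad) and "tvec" (3), from world to camera coordinates, as OpenCV has them. Camera axes: x right, y down, z forward; pixel columns grow to the right and rows downward; lengths in m; the calibration is good to about 2 mm. A picture is of the moment at which its call begins.
- arm.sign_off(): hands the job in, once; it reports no verdict.
Trained networks look in a picture, given as the dict that the camera call returned (one of the last four; its "shot" number tells which), for a name from the list of things; names that differ only in an ending like _2 or _b are one class to them, and where a whole thing is asked for, a point or a joint stands for the part that bears it (a point fixed in the world has none). Each returns a list of dicts, best first, with "score" (0 to 1); they miss things now and then, are a little off and sometimes report something else, mostly with a low value. They report only what shows in the picture. A call takes as long as a camera call.
- arm.look_for(picture, query): "box" ([left, top, width, height] as shares, 0 to 1, of the picture: columns of its width, rows of its height, round what is visible of it).
The state is a dict: "clock": time; "joints": joint angles; "dq": joint speeds; "joint_efforts": joint torques, N m; "position": TCP position; "ee_rot": TCP orientation; "force": force on the tool from outside, world axes, zero at the start; "ft_torque": the same for the moment, N m; "width": opening from 0.0 (shut) to 1.0 (fully open).
Only numpy, scipy, OpenCV 4.12 (cv2) and the standard library are available. Lean on these libraries where they do the work, as an engineer would, in place of code of your own. Each camera call takes 0.05 s, during which the arm holds its last target. There are 200 camera calls.

## Working session

There is one attempt and no reset: what is moved stays moved. The work goes in short steps, Python scripts to look and compute and a tool call to move; the robot and the scene stay as the last step left them, time stands still between calls to the robot, and variables do not carry over. Pictures are saved under pics/ and viewed, on a budget of 10 in all, crops included, one or two more only if the job needs it, and the job is handed in when it is done.

Besides the shell and the picture viewer there is one more tool, called after "Call:" as a command line: name --pt "numbers of a row" for each row, then --argument value for the rest. play_rows: Moves the arm, as the interface text tells. Its arguments: {"type":"object","properties":{"motion":{"type":"array"},"force":{"type":"number"}},"required":["motion"]}

```bash
mkdir -p pics; cat > h.py <<'E'
import numpy as np, cv2
from cell import arm
from scipy.spatial.transform import Rotation as R
def pts(p):
    d=p["depth"];K=p["K"];h,w=d.shape
    u,v=np.meshgrid(np.arange(w),np.arange(h))
    a=(u-K[0][2])/K[0][0];b=(v-K[1][2])/K[1][1]
    x,y=a.copy(),b.copy()
    for _ in range(8):
        s=1+p["k1"]*(x*x+y*y);x=a/s;y=b/s
    c=np.stack([x*d,y*d,d],-1)
    Rm=R.from_rotvec(np.ravel(p["rvec"])).as_matrix()
    W=(c-np.ravel(p["tvec"]))@Rm
    W[d<=0]=np.nan
    return W
E
python3 - <<'E'
from h import *
s=arm.observe();print({k:np.round(v,3) for k,v in s.items()})
for n in("top","scene"):
    p=arm.get_image(n);cv2.imwrite(f"pics/{n}0.png",p["img"]);W=pts(p);np.save(f"{n}0.npy",W)
    for q in["case","pull_left","pull_right","dish_center","tray","jar","mug","comb","alarm","vase"]:
        for r in arm.look_for(p,q)[:2]:
            l,t,w,h=r["box"];l*=640;w*=640;t*=400;h*=400
            B=W[int(t):int(t+h)+1,int(l):int(l+w)+1].reshape(-1,3)
            print(n,q,round(r["score"],2),np.round([l,t,w,h]),"ctr",np.round(W[min(399,int(t+h/2)),min(639,int(l+w/2))],3),"med",np.round(np.nanmedian(B,0),3))
E
```

```text
{'clock': np.float64(0.0), 'joints': array([ 1.241,  0.435,  0.025,  1.574, -0.012,  1.134, -0.075]), 'dq': array([ 0.001, -0.002, -0.   ,  0.   , -0.001, -0.001,  0.001]), 'joint_efforts': array([-1.0000e-03, -6.6786e+01,  9.8500e-01, -3.1445e+01, -6.0000e-02,
        4.3000e-02,  0.0000e+00]), 'position': array([ 0.14 , -0.608,  0.188]), 'ee_rot': array([-2.458e+00,  1.955e+00,  2.000e-03]), 'force': array([-0.451,  0.566,  0.117]), 'ft_torque': array([-0.041, -0.02 ,  0.016]), 'width': np.float64(0.997)}
top case 0.55 [295. 153. 105.  73.] ctr [ 0.561 -0.128  0.094] med [ 0.564 -0.129  0.084]
top pull_left 0.56 [296. 162.  55.  55.] ctr [ 0.561 -0.043  0.088] med [ 0.562 -0.043  0.092]
top pull_right 0.77 [346. 161.  51.  63.] ctr [ 0.554 -0.215  0.08 ] med [ 0.553 -0.213  0.083]
top dish_center 0.36 [293. 158. 108.  68.] ctr [ 0.551 -0.124  0.09 ] med [ 0.552 -0.124  0.085]
top tray 0.55 [199. 177.  57.  73.] ctr [ 0.482  0.315 -0.   ] med [0.479 0.31  0.006]
top mug 0.64 [207. 180.  32.  22.] ctr [0.563 0.334 0.012] med [0.561 0.331 0.011]
top comb 0.56 [198. 175.  62.  75.] ctr
[... 506 characters left out ...]
ft 0.56 [272. 184.  84.  72.] ctr [ 0.569 -0.048  0.094] med [ 0.564 -0.039  0.085]
scene pull_right 0.9 [232. 228.  91.  78.] ctr [ 0.559 -0.218  0.082] med [ 0.557 -0.214  0.081]
scene tray 0.7 [310. 105.  89.  74.] ctr [0.493 0.314 0.012] med [0.493 0.313 0.003]
scene mug 0.81 [361. 130.  24.  33.] ctr [nan nan nan] med [0.566 0.312 0.034]
scene comb 0.73 [338. 132.  24.  29.] ctr [0.494 0.293 0.013] med [0.492 0.294 0.008]
scene alarm 0.91 [164. 321.  54.  41.] ctr [ 0.491 -0.499  0.075] med [ 0.485 -0.502  0.057]
scene vase 0.7 [366.  76.  30.  40.] ctr [0.497 0.488 0.096] med [0.488 0.509 0.034]
scene vase 0.32 [269. 184.  87.  72.] ctr [ 0.559 -0.049  0.093] med [ 0.556 -0.039  0.083]
```

```bash
python3 - <<'E'
import cv2,numpy as np
a=cv2.imread("pics/top0.png")[140:265,140:480];b=cv2.imread("pics/scene0.png")[60:370,150:420]
a=cv2.resize(a,(800,294),interpolation=cv2.INTER_CUBIC);b=cv2.resize(b,None,fx=.98,fy=.98)
c=np.zeros((600,800,3),np.uint8);c[:294]=a;c[294:294+b.shape[0],:b.shape[1]]=b[:306];cv2.imwrite("pics/v1.png",c)
E
```

```text
(no output)
```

View pics/v1.png

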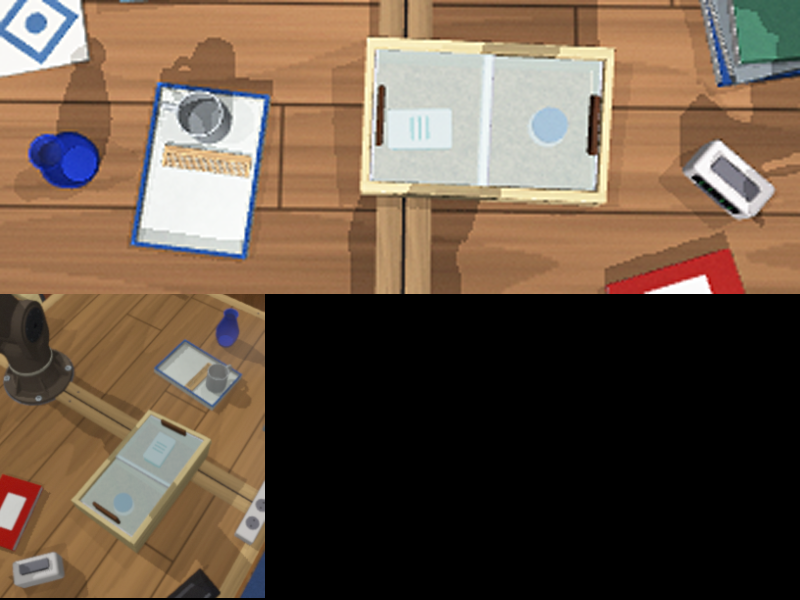

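```bash
cat >> h.py <<'E'
def hit(p,uv,z):
    """pixel -> world point at height z"""
    uv=np.atleast_2d(np.float64(uv));K=p["K"]
    a=(uv-[K[0][2],K[1][2]])/[K[0][0],K[1][1]];x=a.copy()
    for _ in range(8): x=a/(1+p["k1"]*(x**2).sum(1,keepdims=True))
    Rm=R.from_rotvec(np.ravel(p["rvec"])).as_matrix()
    d=np.c_[x,np.ones(len(x))]@Rm; o=-np.ravel(p["tvec"])@Rm
    return o+d*((np.broadcast_to(z,len(d))-o[2])/d[:,2])[:,None]
E
python3 - <<'E'
from h import *
p=arm.get_image("top");W=pts(p)
print("cam",-np.ravel(p["tvec"])@R.from_rotvec(np.ravel(p["rvec"])).as_matrix())
m=(W[...,2]>.055)&(abs(W[...,1]+.13)<.23)&(abs(W[...,0]-.56)<.16)
P=W[m];r=cv2.minAreaRect((P[:,:2]*1000).astype(np.float32));print("case rect",r,len(P))
# pull points: dark brown
hsv=cv2.cvtColor(p["img"],cv2.COLOR_BGR2HSV)
c=np.array([[368,38],[614,47],[606,204],[360,192]])/2.353+[140,140]
z=[.115,.115,.066,.066]
print("corners",hit(p,c,z).round(3))
print("dish lid",hit(p,np.array([[388,109],[452,109],[452,149],[388,149]])/2.353+[140,140],.058).round(3))
print("jar",hit(p,np.array([[549,126]])/2.353+[140,140],.058).round(3))
print("pulls",hit(p,np.array([[381,86],[381,145],[595,95],[595,154]])/2.353+[140,140],[.125,.108,.125,.108]).round(3))
b=(hsv[...,0]>100)&(hsv[...,0]<125)&(hsv[...,1]>120)
b[:,:195]=0;b[:,262:]=0;b[:170]=0;b[260:]=0
v,u=np.nonzero(b);r=cv2.minAreaRect(hit(p,np.c_[u,v],.022)[:,:2].astype(np.float32)*1000);print("tray",r,len(u))
for q,uv,zz in(("mug",[203,115],.078),("comb",[207,160],.013),("alarm",[730,178],.082),("vase",[68,160],.1)):
  print(q,hit(p,np.array([uv])/2.353+[140,140],zz).round(3))
E
```

```text
cam [ 0.31279513 -0.0080434   1.49925613]
case rect ((555.9644165039062, -125.96089172363281), (372.45562744140625, 231.0149688720703), 87.85274505615234) 6931
corners [[ 0.674  0.053  0.115]
 [ 0.664 -0.317  0.115]
 [ 0.432 -0.31   0.066]
 [ 0.446  0.063  0.066]]
dish lid [[ 0.576  0.023  0.058]
 [ 0.577 -0.076  0.058]
 [ 0.514 -0.077  0.058]
 [ 0.513  0.022  0.058]]
jar [[ 0.552 -0.226  0.058]]
pulls [[ 0.598  0.032  0.125]
 [ 0.512  0.031  0.108]
 [ 0.588 -0.285  0.125]
 [ 0.502 -0.286  0.108]]
tray ((484.804443359375, 317.89794921875), (180.2863006591797, 260.02764892578125), 83.75088500976562) 396
mug [[0.56  0.304 0.078]]
comb [[0.499 0.309 0.013]]
alarm [[ 0.471 -0.494  0.082]]
vase [[0.486 0.498 0.1  ]]
```

```bash
cat >> h.py <<'E'
def go(x,y,z,yaw):
    """tool-frame shift (mm) and turn to TCP x,y,z, pointing down, jaw axis at yaw (mod pi)"""
    s=arm.observe();R0=R.from_rotvec(s["ee_rot"]);best=None
    for k in(0,np.pi):
        Rt=R.from_euler("z",yaw+k)*R.from_euler("x",np.pi)
        t=(R0.inv()*Rt).as_rotvec()
        if best is None or np.linalg.norm(t)<np.linalg.norm(best): best=t
    d=R0.inv().apply(np.array([x,y,z])-s["position"])*1000
    print("shift",d.round(1),"turn",best.round(4),"| at",s["position"].round(4),"t",s["clock"].round(2),"w",round(float(s["width"]),3),"q7",s["joints"][6].round(2),"F",s["force"].round(1))
E
python3 - <<'E'
from h import *
go(.141,-.609,.30,-.036)
go(.556,.06,.25,-.036)
E
```

```text
Traceback (most recent call last):
  File "h.py", line 32, in go
    print("shift",d.round(1),"turn",best.round(4),"| at",s["position"].round(4),"t",s["clock"].round(2),"w",round(float(s["width"]),3),"q7",s["joints"][6].round(2),"F",s["force"].round(1))
                                                                                    ^^^^^^^^^^^^^^^^
AttributeError: 'float' object has no attribute 'round'
```

```bash
sed -i 's/s\["clock"\].round(2)/round(float(s["clock"]),2)/; s/s\["joints"\]\[6\].round(2)/np.round(s["joints"],2)/' h.py
python3 - <<'E'
from h import *
go(.141,-.609,.30,-.036)
go(.556,.06,.25,-.036)
E
```

```text
shift [ 1.000e-01 -5.000e-01 -1.113e+02] turn [ 1.0000e-04 -1.0000e-04 -1.3081e+00] | at [ 0.1405 -0.609   0.1887] t 1.15 w 0.999 q7 [ 1.24  0.43  0.02  1.57 -0.01  1.13 -0.08] F [ 0.3 -0.6 -0.1]
shift [-558.5 -555.2  -61.4] turn [ 1.0000e-04 -1.0000e-04 -1.3081e+00] | at [ 0.1405 -0.609   0.1887] t 1.15 w 0.999 q7 [ 1.24  0.43  0.02  1.57 -0.01  1.13 -0.08] F [ 0.3 -0.6 -0.1]
```

Call:
play_rows --pt "-0.6 0 0 -50 0 0 0" --pt "-0.6 -10 -10 -100 0 0 -0.08" --pt "-0.6 -40 -40 -120 0 0 -0.2" --pt "-0.6 -75 -75 -120 0 0 -0.32" --pt "-0.6 -110 -110 -120 0 0 -0.44" --pt "-0.6 -145 -145 -120 0 0 -0.56" --pt "-0.6 -180 -180 -120 0 0 -0.68" --pt "-0.6 -215 -215 -120 0 0 -0.8" --pt "-0.6 -250 -250 -120 0 0 -0.9" --pt "-0.6 -285 -285 -120 0 0 -1.0"

```text
clock: 2.15
position: [0.3548, -0.2655, 0.309]
ee_rot: [3.095, -0.532, 0.001]
force: [0.6, 0.7, -0.0]
width: 0.209
```

```bash
python3 - <<'E'
from h import *
go(.54,.06,.28,-.036)
E
```

```text
shift [  66.  -368.6   28.8] turn [ 0.0008 -0.0008 -0.3041] | at [ 0.3548 -0.2655  0.309 ] t 2.15 w 0.209 q7 [ 0.87  0.07 -0.37  1.76  0.03  1.31  0.15] F [ 0.6  0.7 -0. ]
```

Call:
play_rows --pt "-1 8 -45 5 0 0 -0.05" --pt "-1 16 -90 10 0 0 -0.1" --pt "-1 24 -135 15 0 0 -0.15" --pt "-1 32 -180 20 0 0 -0.2" --pt "-1 40 -225 25 0 0 -0.25" --pt "-1 48 -270 29 0 0 -0.3" --pt "-1 57 -320 29 0 0 -0.304" --pt "-1 66 -369 29 0 0 -0.304" --pt "-1 66 -369 29 0 0 -0.304" --pt "-1 66 -369 29 0 0 -0.304"

```text
clock: 3.15
position: [0.5402, 0.0618, 0.2794]
ee_rot: [3.141, -0.052, -0.0]
force: [-0.3, -1.4, -0.1]
width: 0.006
```

```bash
python3 - <<'E'
from h import *
go(.556,.06,.104,-.036)
p=arm.get_image("wrist");W=pts(p);np.save("w1.npy",W);cv2.imwrite("pics/w1.png",p["img"])
for q in["pull_left","dish_center"]:
  for r in arm.look_for(p,q)[:2]:
    l,t,w,h=r["box"];print(q,round(r["score"],2),np.round([l*640,t*400,w*640,h*400]),np.nanmedian(W[int((t+.3*h)*400):int((t+.7*h)*400)+1,int((l+.3*w)*640):int((l+.7*w)*640)+1].reshape(-1,3),0).round(3))
E
```

```text
shift [ 15.9   1.2 175.4] turn [0.0003 0.0002 0.0028] | at [0.5402 0.0618 0.2794] t 3.15 w 0.006 q7 [ 0.29  0.31 -0.66  1.59  0.2   1.31 -0.43] F [-0.3 -1.4 -0.1]
pull_left 0.74 [266. 180. 138.  72.] [0.561 0.001 0.091]
dish_center 0.61 [181.   0. 185.  64.] [0.479 0.265 0.007]
```

View pics/w1.png

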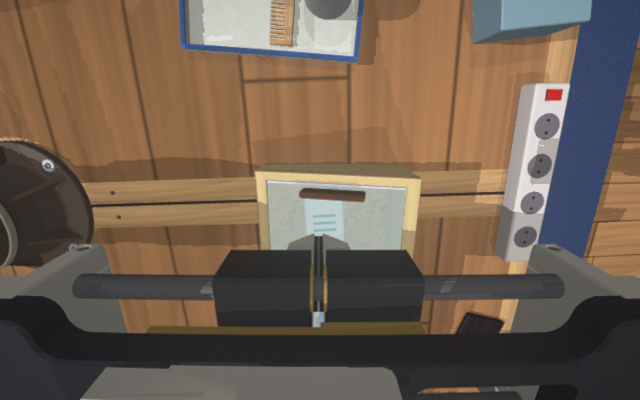

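```bash
python3 - <<'E'
from h import *
p=arm.get_image("wrist")
print(hit(p,[[302,190],[364,193],[302,194],[364,198]],[.106,.125,.106,.125]).round(4))
print("frame left outer corners",hit(p,[[257,171],[420,178]],[.066,.115]).round(4))
E
```

```text
[[0.5163 0.0428 0.106 ]
 [0.5981 0.0409 0.125 ]
 [0.516  0.0371 0.106 ]
 [0.5982 0.0341 0.125 ]]
frame left outer corners [[0.4482 0.0638 0.066 ]
 [0.6736 0.0559 0.115 ]]
```

Call:
play_rows --pt "-1 8 0 50 0 0 0" --pt "-1 16 0 100 0 0 0" --pt "-1 16 0 140 0 0 0" --pt "-1 16 0 165 0 0 0" --pt "-1 16 0 175 0 0 0" --pt "-1 16 0 175 0 0 0" --pt "-1 16 5 175 0 0 0"

```text
clock: 4.05
position: [0.5568, 0.0531, 0.1065]
ee_rot: [3.14, -0.06, 0.005]
force: [-0.0, 0.3, -0.1]
width: 0.007
```

Call:
play_rows --pt "-1 0 15 2 0 0 0" --pt "-1 0 35 2 0 0 0" --pt "-1 0 55 2 0 0 0" --pt "-1 0 75 2 0 0 0" --pt "-1 0 95 2 0 0 0" --pt "-1 0 115 2 0 0 0" --pt "-1 0 130 2 0 0 0" --pt "-1 0 140 2 0 0 0" --pt "-1 0 147 2 0 0 0" --pt "-1 0 147 2 0 0 0"

```text
clock: 5.05
position: [0.5512, -0.0947, 0.1048]
ee_rot: [3.14, -0.062, 0.005]
force: [-0.0, -0.5, 0.6]
width: 0.006
```

```bash
python3 - <<'E'
from h import *
p=arm.get_image("top");a=p["img"][145:235,280:410];cv2.imwrite("pics/t2.png",cv2.resize(a,None,fx=5,fy=5,interpolation=cv2.INTER_CUBIC))
go(.55,-.03,.3,-.036)
E
```

```text
shift [  -3.   -63.4 -195.3] turn [ 0.0009 -0.0031 -0.0025] | at [ 0.5512 -0.0936  0.1048] t 5.1 w 0.002 q7 [ 0.5   0.48 -0.59  1.8   0.32  0.95 -0.27] F [ 0.8  0.2 -0.2]
```

View pics/t2.png

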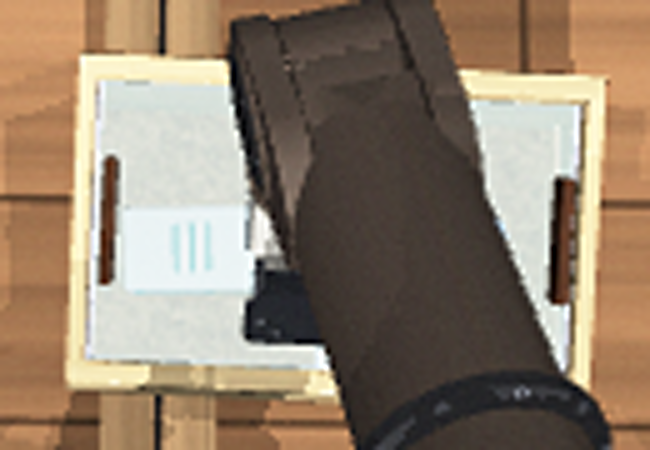

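```bash
python3 - <<'E'
from h import *
W=np.load("w1.npy");print("pull strip wrist");print(W[188:200:2,310:365:12,:].round(3)[...,1:].tolist())
T=np.load("top0.npy");print(T[188,296:308].round(3).tolist())
p=arm.get_image("wrist");cv2.imwrite("pics/w2.png",p["img"])
E
```

```text
pull strip wrist
[[[0.044, 0.088], [0.043, 0.087], [0.044, 0.091], [0.044, 0.094], [0.044, 0.097]], [[0.044, 0.098], [0.043, 0.099], [0.042, 0.097], [0.042, 0.098], [0.041, 0.097]], [[0.044, 0.109], [0.043, 0.109], [0.043, 0.111], [0.042, 0.108], [0.041, 0.107]], [[0.041, 0.108], [0.042, 0.114], [0.042, 0.116], [0.042, 0.118], [0.042, 0.119]], [[0.038, 0.109], [0.039, 0.114], [0.039, 0.116], [0.04, 0.121], [0.04, 0.124]], [[0.035, 0.109], [0.036, 0.114], [0.037, 0.117], [0.037, 0.12], [0.038, 0.124]]]
[[0.563, 0.053, 0.091], [0.563, 0.05, 0.092], [0.57, 0.048, 0.056], [0.563, 0.043, 0.092], [0.559, 0.038, 0.119], [0.558, 0.035, 0.122], [0.559, 0.031, 0.118], [0.564, 0.029, 0.091], [0.562, 0.025, 0.099], [0.564, 0.021, 0.092], [0.564, 0.018, 0.092], [0.565, 0.014, 0.085]]
```

View pics/w2.png

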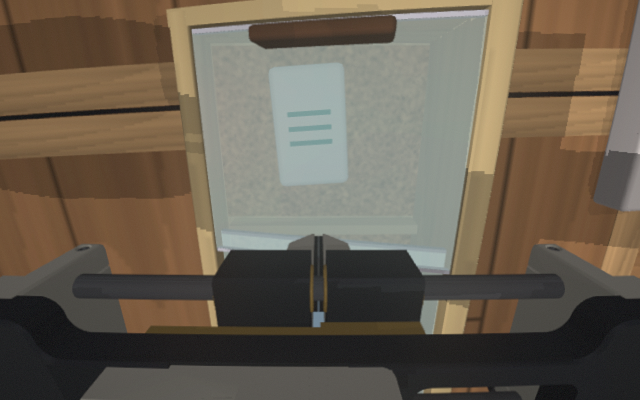

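Call:
play_rows --pt "-1 0 0 4 0 0 0" --pt "-1 0 0 7 0 0 0" --pt "-1 0 0 10 0 0 0" --pt "-1 0 0 12 0 0 0" --pt "-1 0 0 12 0 0 0"

```text
clock: 5.65
position: [0.551, -0.0929, 0.0923]
ee_rot: [3.141, -0.059, 0.004]
force: [0.5, 0.0, -0.8]
width: 0.003
```

```bash
python3 - <<'E'
from h import *
go(.556,-.0936,.1,-.036)
p=arm.get_image("wrist");s=arm.observe()
for dz in(0,-.019):
  P=s["position"]+R.from_rotvec(s["ee_rot"]).apply([0,0,dz])
  uv,_=cv2.projectPoints(P[None],np.ravel(p["rvec"]),np.ravel(p["tvec"]),np.array(p["K"]),np.array([p["k1"],0,0,0.]));print(uv.ravel())
W=pts(p);print(W[228:262:4,318].round(3).tolist())
cv2.imwrite("pics/w3.png",cv2.resize(p["img"][180:340,220:420],None,fx=3,fy=3))
E
```

```text
shift [ 5.   0.6 -7.7] turn [ 0.0005 -0.0024 -0.0013] | at [ 0.551  -0.0929  0.0923] t 5.65 w 0.003 q7 [ 0.49  0.5  -0.58  1.82  0.34  0.92 -0.28] F [ 0.5  0.  -0.8]
[319.36275736 228.87863986]
[319.43603175 239.65024708]
[[0.55, -0.094, 0.089], [0.55, -0.097, 0.089], [0.551, -0.082, 0.13], [0.551, -0.082, 0.136], [0.551, -0.081, 0.142], [0.551, -0.081, 0.147], [0.551, -0.082, 0.151], [0.551, -0.081, 0.156], [0.55, -0.082, 0.16]]
```

View pics/w3.png

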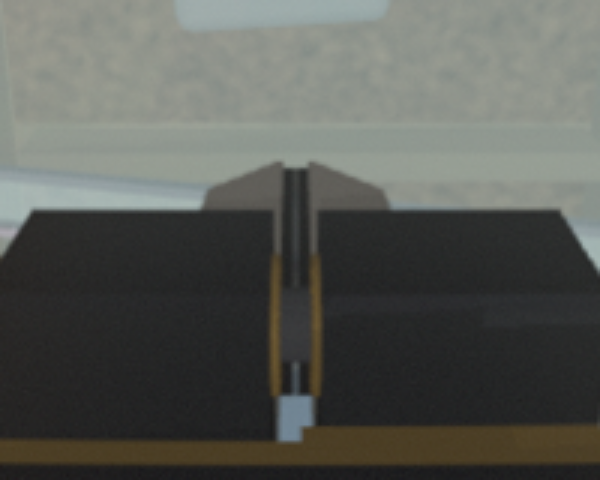

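```bash
python3 - <<'E'
from h import *
p=arm.get_image("wrist");W=pts(p)
for c in(295,305,311,327,335): print(c,W[230:256:3,c,1:].round(3).tolist())
s=arm.observe()
for P in([0,-.0095,0],[0,.0095,0],[0,-.0095,-.02],[0,-.0095,-.04]):
  P=s["position"]+R.from_rotvec(s["ee_rot"]).apply(P)
  uv,_=cv2.projectPoints(P[None],np.ravel(p["rvec"]),np.ravel(p["tvec"]),np.array(p["K"]),np.array([p["k1"],0,0,0.]));print(P.round(3),uv.ravel().round(1))
E
```

```text
295 [[-0.096, 0.086], [-0.099, 0.085], [-0.101, 0.086], [-0.104, 0.085], [-0.079, 0.144], [-0.08, 0.146], [-0.079, 0.15], [-0.054, 0.203], [-0.054, 0.205]]
305 [[-0.096, 0.087], [-0.098, 0.087], [-0.101, 0.088], [-0.08, 0.137], [-0.08, 0.141], [-0.08, 0.146], [-0.079, 0.151], [-0.053, 0.204], [-0.054, 0.205]]
311 [[-0.095, 0.089], [-0.098, 0.088], [-0.08, 0.135], [-0.08, 0.138], [-0.08, 0.142], [-0.08, 0.146], [-0.08, 0.15], [-0.054, 0.203], [-0.055, 0.203]]
327 [[-0.095, 0.091], [-0.097, 0.092], [-0.08, 0.135], [-0.08, 0.138], [-0.08, 0.142], [-0.08, 0.147], [-0.08, 0.15], [-0.054, 0.203], [-0.055, 0.204]]
335 [[-0.095, 0.092], [-0.097, 0.092], [-0.099, 0.093], [-0.08, 0.139], [-0.081, 0.141], [-0.08, 0.148], [-0.08, 0.15], [-0.055, 0.202], [-0.055, 0.204]]
[ 0.552 -0.083  0.093] [319.4 217.1]
[ 0.551 -0.102  0.093] [319.3 240.3]
[ 0.552 -0.083  0.113] [319.4 227.5]
[ 0.552 -0.083  0.133] [319.5 240.2]
```

Call:
play_rows --pt "-1 0 0 2 0 0 0" --pt "-1 0 0 4 0 0 0" --pt "-1 0 0 5 0 0 0"

```text
clock: 6.05
position: [0.5512, -0.093, 0.0875]
ee_rot: [3.14, -0.059, 0.004]
force: [-0.3, 0.3, 0.6]
width: 0.005
```

Call:
play_rows --pt "-1 0 0 5 0 0 0" --pt "-1 0 0 10 0 0 0" --pt "-1 0 0 15 0 0 0" --pt "-1 0 0 20 0 0 0" --pt "-1 0 0 24 0 0 0" --pt "-1 0 0 27 0 0 0" --pt "-1 0 0 27 0 0 0"

```text
clock: 6.75
position: [0.551, -0.093, 0.06]
ee_rot: [3.141, -0.059, 0.003]
force: [-0.6, 0.9, 0.7]
width: 0.006
```

```bash
python3 - <<'E'
from h import *
s=arm.observe();p=arm.get_image("wrist");W=pts(p)
for c in(305,311,327,335): print(c,W[224:256:2,c,1:].round(3).tolist())
print(s["position"],s["force"])
E
```

```text
305 [[-0.078, 0.087], [-0.079, 0.088], [-0.081, 0.087], [-0.082, 0.087], [-0.084, 0.086], [-0.085, 0.087], [-0.086, 0.087], [-0.08, 0.105], [-0.08, 0.106], [-0.08, 0.11], [-0.08, 0.112], [-0.08, 0.115], [-0.08, 0.117], [-0.055, 0.169], [-0.055, 0.171], [-0.054, 0.172]]
311 [[-0.077, 0.089], [-0.079, 0.089], [-0.08, 0.089], [-0.081, 0.089], [-0.083, 0.088], [-0.085, 0.087], [-0.08, 0.102], [-0.08, 0.105], [-0.08, 0.107], [-0.079, 0.111], [-0.08, 0.113], [-0.08, 0.115], [-0.08, 0.117], [-0.055, 0.169], [-0.055, 0.17], [-0.055, 0.172]]
327 [[-0.077, 0.09], [-0.078, 0.091], [-0.08, 0.091], [-0.081, 0.091], [-0.083, 0.09], [-0.084, 0.09], [-0.081, 0.101], [-0.08, 0.104], [-0.08, 0.107], [-0.08, 0.109], [-0.08, 0.113], [-0.08, 0.115], [-0.08, 0.118], [-0.055, 0.168], [-0.054, 0.171], [-0.054, 0.173]]
335 [[-0.076, 0.092], [-0.078, 0.092], [-0.079, 0.092], [-0.081, 0.092], [-0.082, 0.092], [-0.084, 0.091], [-0.085, 0.093], [-0.08, 0.105], [-0.08, 0.108], [-0.08, 0.111], [-0.08, 0.112], [-0.08, 0.116], [-0.08, 0.118], [-0.055, 0.169], [-0.055, 0.171], [-0.055, 0.171]]
[ 0.55097345 -0.09296709  0.0600108 ] [-0.55025726  0.85193757  0.703122  ]
```

Call:
play_rows --pt "-1 0 0 -40 0 0 0" --pt "-1 0 -30 -60 0 0 0" --pt "-1 0 -75 -60 0 0 0" --pt "-1 0 -120 -60 0 0 0" --pt "-1 0 -150 -50 0 0 0" --pt "-1 0 -160 -40 0 0 0" --pt "-1 0 -160 -20 0 0 0" --pt "-1 0 -160 -7 0 0 0" --pt "-1 0 -160 -3 0 0 0" --pt "-1 0 -160 -3 0 0 0"

```text
clock: 7.8
position: [0.5568, 0.0659, 0.0627]
ee_rot: [3.14, -0.061, 0.002]
force: [-0.6, 0.3, 1.1]
width: 0.005
```

Call:
play_rows --pt "-1 0 10 0 0 0 0" --pt "-1 0 22 0 0 0 0" --pt "-1 0 36 0 0 0 0" --pt "-1 0 50 0 0 0 0" --pt "-1 0 64 0 0 0 0"

```text
clock: 8.3
position: [0.5548, 0.0004, 0.0632]
ee_rot: [3.14, -0.062, 0.004]
force: [1.3, 1.8, 1.3]
width: 0.006
```

```bash
python3 - <<'E'
from h import *
p=arm.get_image("top");a=p["img"][145:235,280:410];cv2.imwrite("pics/t3.png",cv2.resize(a,None,fx=5,fy=5,interpolation=cv2.INTER_CUBIC))
go(.55,-.094,.063,-.036)
E
```

```text
shift [-0.6 91.1  0.1] turn [ 0.0033 -0.0013 -0.0063] | at [ 0.5544 -0.003   0.0628] t 8.35 w 0.006 q7 [ 0.32  0.53 -0.58  1.85  0.38  0.87 -0.48] F [ 0.1 -2.3 -0.3]
```

View pics/t3.png

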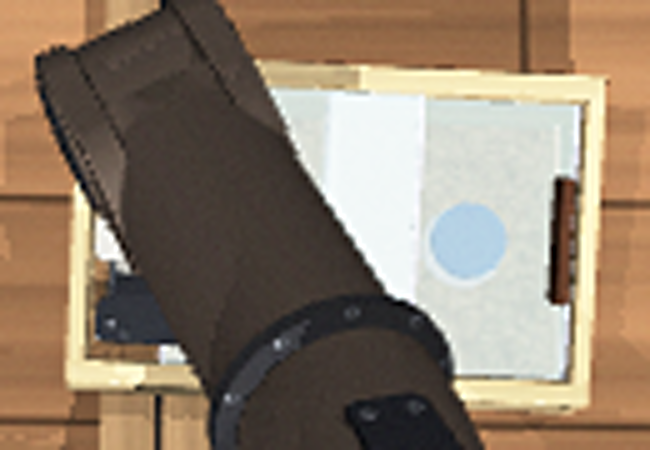

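Call:
play_rows --pt "-1 0 15 0 0 0 0" --pt "-1 0 30 0 0 0 0" --pt "-1 0 45 0 0 0 0" --pt "-1 0 60 0 0 0 0" --pt "-1 0 72 0 0 0 0" --pt "-1 0 82 0 0 0 0" --pt "-1 0 89 0 0 0 0" --pt "-1 0 92 0 0 0 0" --pt "-1 0 92 0 0 0 0"

```text
clock: 9.25
position: [0.5505, -0.0941, 0.0631]
ee_rot: [3.139, -0.065, 0.002]
force: [0.9, 2.6, -0.2]
width: 0.002
```

Call:
play_rows --pt "-1 0 -10 -10 0 0 0" --pt "-1 0 -15 -60 0 0 0" --pt "0 0 -15 -110 0 0 0" --pt "0 0 -15 -160 0 0 0" --pt "1 0 -15 -200 0 0 0" --pt "1 0 -15 -200 0 0 0" --pt "1 0 -15 -200 0 0 0"

```text
clock: 9.95
position: [0.551, -0.0783, 0.2642]
ee_rot: [3.138, -0.065, 0.004]
force: [0.2, -0.2, -1.0]
width: 0.39
```

```bash
python3 - <<'E'
from h import *
p=arm.get_image("wrist");np.save("w4.npy",pts(p));cv2.imwrite("pics/w4.png",p["img"])
for r in arm.look_for(p,"dish_center")[:2]: print(r)
go(.55,-.027,.2,-.036)
E
```

```text
{'box': [0.4527, 0.2318, 0.0706, 0.1908], 'score': 0.63}
shift [ -2.  -51.8  61.9] turn [ 0.0025  0.001  -0.0053] | at [ 0.5499 -0.0786  0.262 ] t 10.05 w 0.478 q7 [ 0.53  0.34 -0.65  1.59  0.22  1.28 -0.2 ] F [ 0.1 -0.5 -1.1]
```

View pics/w4.png

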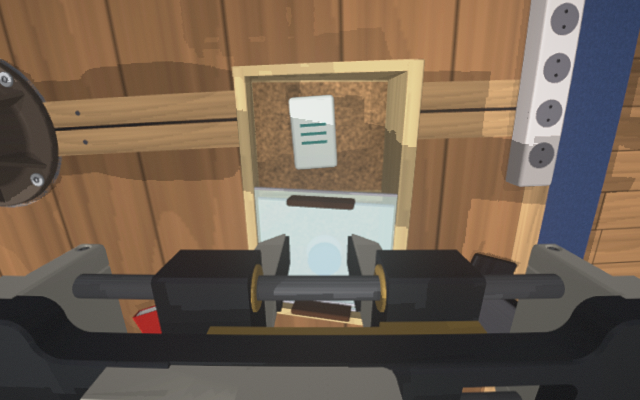

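```bash
python3 - <<'E'
from h import *
W=np.load("w4.npy")
S=W[85:180,270:360].reshape(-1,3);m=(S[:,2]>.046)&(S[:,2]<.07)&(S[:,1]<.04)
P=S[m];print(len(P),np.median(P[:,2]),cv2.minAreaRect((P[:,:2]*1000).astype(np.float32)))
p=arm.get_image("wrist")
c=hit(p,[[291,97],[333,95],[337,167],[294,168]],.058);print(c.round(4),c.mean(0))
print("pull",W[199:206:2,320].round(3).tolist(), "floor",W[180,280])
E
```

```text
3149 0.058094546244785314 ((546.4093017578125, -21.522384643554688), (62.097877502441406, 100.52643585205078), 1.6127896308898926)
[[ 0.5164  0.0274  0.058 ]
 [ 0.573   0.0276  0.058 ]
 [ 0.5762 -0.0704  0.058 ]
 [ 0.5142 -0.0694  0.058 ]] [ 0.54493535 -0.02122831  0.058     ]
pull [[0.552, -0.103, 0.107], [0.552, -0.103, 0.115], [0.552, -0.106, 0.117], [0.552, -0.108, 0.117]] floor [ 0.48825854 -0.09557294  0.01857262]
```

```bash
python3 - <<'E'
from h import *
p=arm.get_image("wrist");print("cam",-np.ravel(p["tvec"])@R.from_rotvec(np.ravel(p["rvec"])).as_matrix())
go(.546,-.022,.10,.025)
go(.546,-.022,-.013,.025)
E
```

```text
cam [0.55293108 0.00485831 0.4577516 ]
shift [ -6.  -56.8 161.5] turn [ 0.002   0.0016 -0.0664] | at [ 0.5499 -0.0787  0.2616] t 10.15 w 0.562 q7 [ 0.53  0.34 -0.65  1.59  0.22  1.28 -0.2 ] F [-0.   0.  -0.3]
shift [ -5.8 -57.1 274.5] turn [ 0.002   0.0016 -0.0664] | at [ 0.5499 -0.0787  0.2616] t 10.15 w 0.562 q7 [ 0.53  0.34 -0.65  1.59  0.22  1.28 -0.2 ] F [-0.   0.  -0.3]
```

Call:
play_rows --pt "1 -3 -28 20 0.001 0.001 -0.033" --pt "1 -6 -57 50 0.002 0.001 -0.066" --pt "1 -6 -57 90 0.002 0.001 -0.066" --pt "1 -6 -57 130 0.002 0.001 -0.066" --pt "1 -6 -57 165 0.002 0.001 -0.066" --pt "1 -6 -57 190 0.002 0.001 -0.066" --pt "1 -6 -57 190 0.002 0.001 -0.066" --pt "1 -6 -57 190 0.002 0.001 -0.066"

```text
clock: 10.95
position: [0.5455, -0.0216, 0.0713]
ee_rot: [-3.141, -0.039, 0.004]
force: [1.0, 0.3, 0.9]
width: 0.996
```

```bash
python3 - <<'E'
from h import *
go(.546,-.022,-.013,.025)
p=arm.get_image("wrist");W=pts(p);cv2.imwrite("pics/w5.png",p["img"])
S=W.reshape(-1,3);m=(S[:,2]>.055)&(S[:,2]<.062)&(S[:,1]<.04)&(S[:,1]>-.08)&(abs(S[:,0]-.546)<.045);P=S[m]
print(len(P),P.min(0),P.max(0))
E
```

```text
shift [ 0.7  0.5 84.3] turn [-0.0005  0.0023 -0.    ] | at [ 0.5455 -0.0216  0.0713] t 10.95 w 0.996 q7 [ 0.39  0.52 -0.62  1.86  0.38  0.88 -0.39] F [1.  0.3 0.9]
8456 [ 0.5150946  -0.07072541  0.05500415] [0.57792925 0.02876745 0.06069976]
```

View pics/w5.png

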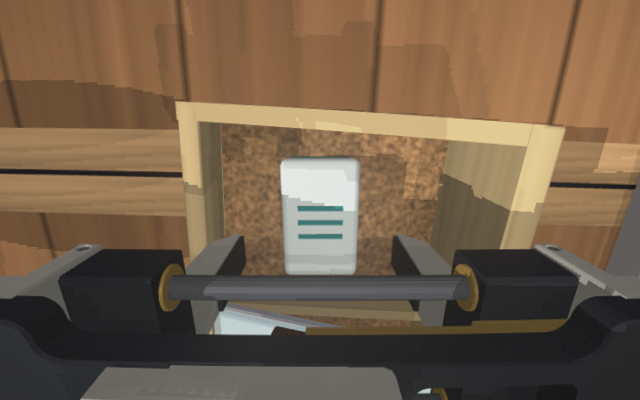

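Call:
play_rows --pt "1 0 0 20 0 0.002 0" --pt "1 0 0 40 0 0.002 0" --pt "1 0 0 55 0 0.002 0" --pt "1 0 0 65 0 0.002 0" --pt "1 0 0 72 0 0.002 0" --pt "1 0 0 72 0 0.002 0"

```text
clock: 11.6
position: [0.5462, -0.0215, -0.0001]
ee_rot: [-3.141, -0.039, -0.002]
force: [0.6, -0.4, -0.2]
width: 1.002
```

```bash
python3 - <<'E'
from h import *
go(.546,-.022,-.013,.025)
p=arm.get_image("wrist");W=pts(p)
for c in(130,215,235,405,425,510): print(c,W[225:330:6,c].round(3)[:,[0,2]].tolist())
E
```

```text
shift [-0.2  0.5 12.9] turn [-0.0003 -0.0012 -0.0001] | at [ 5.462e-01 -2.150e-02 -1.000e-04] t 11.6 w 1.002 q7 [ 0.34  0.61 -0.56  1.92  0.47  0.74 -0.46] F [ 0.6 -0.4 -0.2]
130 [[0.452, 0.07], [0.453, 0.072], [0.451, 0.07], [0.451, 0.07], [0.479, 0.11], [0.482, 0.114], [0.484, 0.117], [0.488, 0.123], [0.488, 0.124], [0.491, 0.128], [0.49, 0.127], [0.489, 0.127], [0.49, 0.128], [0.49, 0.128], [0.49, 0.129], [0.489, 0.128], [0.488, 0.128], [0.487, 0.127]]
215 [[0.475, 0.019], [0.474, 0.019], [0.474, 0.02], [0.486, 0.051], [0.489, 0.059], [0.492, 0.067], [0.494, 0.073], [0.496, 0.079], [0.497, 0.081], [0.512, 0.119], [0.512, 0.121], [0.512, 0.121], [0.513, 0.122], [0.497, 0.086], [0.497, 0.087], [0.498, 0.089], [0.467, 0.018], [0.467, 0.019]]
235 [[0.489, 0.019], [0.489, 0.02], [0.496, 0.043], [0.497, 0.049], [0.499, 0.056], [0.499, 0.058], [0.5, 0.059], [0.499, 0.059], [0.5, 0.061], [0.518, 0.119], [0.519, 0.12], [0.519, 0.122], [0.519, 0.121], [0.484, 0.018], [0.484, 0.019], [0.484, 0.019], [0.483, 0.02], [0.483, 0.019]]
405 [[0.604, 0.02], [0.605, 0.019], [0.597, 0.043], [0.595, 0.052], [0.594, 0.056], [0.591, 0.064], [0.592, 0.064], [0.592, 0.065], [0.591, 0.067], [0.572, 0.119], [0.572, 0.119], [0.572, 0.122], [0.572, 0.121], [0.613, 0.018], [0.613, 0.019], [0.614, 0.019], [0.614, 0.02], [0.571, 0.129]]
425 [[0.618, 0.019], [0.619, 0.019], [0.62, 0.019], [0.606, 0.051], [0.603, 0.059], [0.601, 0.066], [0.599, 0.072], [0.597, 0.077], [0.594, 0.084], [0.578, 0.12], [0.578, 0.12], [0.578, 0.122], [0.579, 0.122], [0.594, 0.089], [0.594, 0.092], [0.594, 0.093], [0.594, 0.094], [0.576, 0.13]]
510 [[0.656, 0.048], [0.655, 0.05], [0.656, 0.051], [0.656, 0.052], [0.612, 0.109], [0.609, 0.113], [0.607, 0.117], [0.604, 0.121], [0.602, 0.124], [0.6, 0.127], [0.6, 0.128], [0.6, 0.128], [0.601, 0.128], [0.601, 0.128], [0.602, 0.128], [0.603, 0.127], [0.603, 0.128], [nan, nan]]
```

Call:
play_rows --pt "1 0 0 6 0 0 0" --pt "1 0 0 12 0 0 0" --pt "1 0 0 13 0 0 0" --pt "-1 0 0 13 0 0 0" --pt "-1 0 0 13 0 0 0" --pt "-1 0 0 13 0 0 0" --pt "-1 0 0 13 0 0 0" --pt "-1 0 0 13 0 0 0" --pt "-1 0 0 13 0 0 0" --pt "-1 0 0 13 0 0 0" --force 20

```text
clock: 12.65
position: [0.5467, -0.0214, -0.0124]
ee_rot: [-3.141, -0.039, -0.003]
force: [-0.6, -0.4, 2.8]
width: 0.672
```

Call:
play_rows --pt "-1 0 0 0 0 0 0" --pt "-1 0 0 -5 0 0 0" --pt "-1 0 0 -10 0 0 0" --pt "-1 0 0 -10 0 0 0"

```text
clock: 13.05
position: [0.5472, -0.0214, -0.0016]
ee_rot: [-3.141, -0.039, -0.005]
force: [0.1, 0.2, -1.9]
width: 0.674
```

```bash
python3 - <<'E'
from h import *
go(.545,-.022,.15,.025)
p=arm.get_image("wrist");W=pts(p);S=W.reshape(-1,3);m=(S[:,2]>.045)&(S[:,2]<.085)&(S[:,1]<.035)&(S[:,1]>-.015)&(abs(S[:,0]-.546)<.025);P=S[m]
c=np.linalg.lstsq(np.c_[P[:,:2]-P[:,:2].mean(0),np.ones(len(P))],P[:,2],rcond=None)[0];print("lid slopes,z",c.round(3),P[:,1].max())
E
```

```text
shift [  -1.7    0.5 -151.6] turn [-0.0003 -0.0032 -0.0001] | at [ 0.5472 -0.0214 -0.0016] t 13.05 w 0.674 q7 [ 0.34  0.61 -0.55  1.92  0.47  0.73 -0.47] F [ 0.1  0.2 -1.9]
lid slopes,z [ 0.002 -0.096  0.068] 0.02970270726115127
```

Call:
play_rows --pt "-1 0 0 -10 0 0 0" --pt "-1 0 0 -30 0 0 0" --pt "-1 0 0 -55 0 0 0" --pt "-1 0 0 -80 0 0 0" --pt "-1 0 0 -105 0 0 0" --pt "-1 0 0 -130 0 0 0" --pt "-1 0 0 -145 0 0 0" --pt "-1 0 0 -150 0 0 0" --force 40

```text
clock: 13.9
position: [0.5475, -0.0212, 0.1503]
ee_rot: [-3.141, -0.039, -0.009]
force: [0.3, -0.2, -2.4]
width: 0.669
```

```bash
python3 - <<'E'
from h import *
go(.421,.325,.15,-.109)
p=arm.get_image("wrist");W=pts(p);cv2.imwrite("pics/w6.png",p["img"]);S=W.reshape(-1,3);m=(S[:,2]>.17)&(S[:,2]<.25)&(S[:,1]<.022)&(S[:,1]>-.01)&(abs(S[:,0]-.546)<.025);P=S[m]
c=np.linalg.lstsq(np.c_[P[:,:2]-P[:,:2].mean(0),np.ones(len(P))],P[:,2],rcond=None)[0];print("lid slopes,z",c.round(3),P.mean(0))
E
```

```text
shift [-1.178e+02 -3.493e+02 -3.000e-01] turn [-0.0005 -0.0059  0.134 ] | at [ 0.5475 -0.0212  0.1503] t 13.9 w 0.669 q7 [ 0.43  0.43 -0.66  1.78  0.3   1.03 -0.32] F [ 0.3 -0.2 -2.4]
lid slopes,z [ 0.003 -0.01   0.221] [0.54593069 0.00643729 0.22096036]
```

View pics/w6.png

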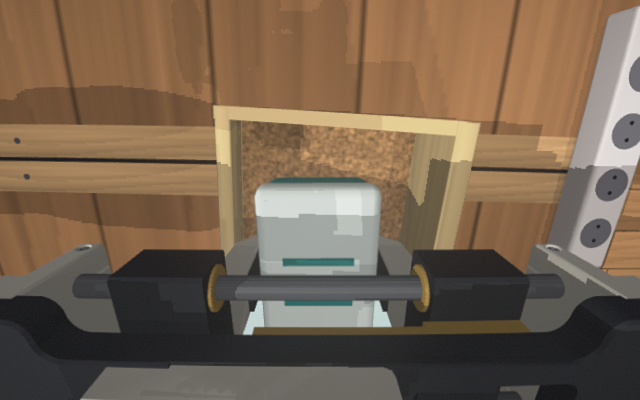

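Call:
play_rows --pt "-1 -5 -15 0 0 0 0.01" --pt "-1 -15 -45 0 0 0 0.02" --pt "-1 -28 -80 0 0 0 0.035" --pt "-1 -40 -115 0 0 0 0.05" --pt "-1 -52 -150 0 0 0 0.06" --pt "-1 -64 -185 0 0 0 0.075" --pt "-1 -76 -220 0 0 0 0.09" --pt "-1 -88 -255 0 0 0 0.1" --pt "-1 -98 -290 0 0 0 0.115" --pt "-1 -108 -320 0 0 0 0.125"

```text
clock: 14.95
position: [0.43, 0.2973, 0.1486]
ee_rot: [3.138, -0.157, 0.007]
force: [-0.1, 0.1, -1.2]
width: 0.676
```

Call:
play_rows --pt "-1 -5 -12 0 0 0 0.005" --pt "-1 -8 -20 10 0 0 0.005" --pt "-1 -8 -20 20 0 0 0.005" --pt "-1 -8 -20 20 0 0 0.005"

```text
clock: 15.35
position: [0.4236, 0.3157, 0.1261]
ee_rot: [3.134, -0.165, 0.002]
force: [0.0, -0.5, -0.7]
width: 0.672
```

```bash
python3 - <<'E'
from h import *
go(.421,.325,-.023,-.109)
p=arm.get_image("top");cv2.imwrite("pics/t4.png",cv2.resize(p["img"][165:260,140:300],None,fx=5,fy=5,interpolation=cv2.INTER_CUBIC))
p=arm.get_image("wrist");W=pts(p);print(p["rvec"].shape if hasattr(p["rvec"],"shape") else 0);cv2.imwrite("pics/w7.png",p["img"])
S=W.reshape(-1,3);m=(S[:,2]>.17)&(S[:,2]<.23)&(abs(S[:,0]-.421)<.04)&(S[:,1]>.3);P=S[m];print(len(P),P.mean(0),P[:,1].max())
E
```

```text
shift [ -3.8  -9.5 149.1] turn [ 0.0032 -0.0017  0.0035] | at [0.4236 0.3157 0.1261] t 15.35 w 0.672 q7 [-0.22  0.44 -0.7   1.84  0.34  0.98 -1.17] F [ 0.  -0.5 -0.7]
(3,)
14622 [0.42368779 0.33968124 0.19787588] 0.3686301609015825
```

View pics/w7.png

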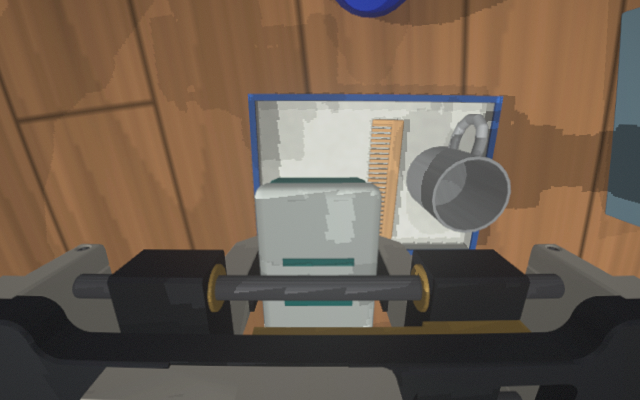

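```bash
python3 - <<'E'
from h import *
p=arm.get_image("wrist")
a=-.109;c,s=np.cos(a),np.sin(a);Rm=np.array([[c,s],[-s,c]])
def tr(P): return (Rm@(P[:2]-[.4848,.3179])*1000).round(1)
for n,uv,z in(("cornerFL",[249,96],.022),("cornerBL",[501,97],.022),("front rim",[258,183],.022),("comb near edge",[368,150],.013),("comb tip",[373,119],.013),("mug L",[408,180],.084)):
  P=hit(p,[uv],z)[0];print(n,P.round(3),tr(P))
print(tr(np.array([.421,.325])))
E
```

```text
cornerFL [0.365 0.424 0.022] [-131.1   92.1]
cornerBL [0.622 0.397 0.022] [127.4  93.3]
front rim [0.359 0.333 0.022] [-127.2    1.3]
comb near edge [0.483 0.355 0.013] [-5.7 36.8]
comb tip [0.49  0.388 0.013] [-2.1 69.8]
mug L [0.505 0.335 0.084] [18.3 19.6]
[-64.2   0.1]
```

Call:
play_rows --pt "-1 -4 -9 15 0.003 -0.002 0.003" --pt "-1 -4 -9 40 0.003 -0.002 0.003" --pt "-1 -4 -9 70 0.003 -0.002 0.003" --pt "-1 -4 -9 100 0.003 -0.002 0.003" --pt "-1 -4 -9 120 0.003 -0.002 0.003" --pt "-1 -4 -9 135 0.003 -0.002 0.003" --pt "-1 -4 -9 143 0.003 -0.002 0.003" --pt "-1 -4 -9 147 0.003 -0.002 0.003" --pt "-1 -4 -9 147 0.003 -0.002 0.003"

```text
clock: 16.4
position: [0.4225, 0.326, -0.0186]
ee_rot: [-3.134, 0.172, -0.004]
force: [-0.1, 0.3, -1.2]
width: 0.671
```

```bash
python3 - <<'E'
from h import *
go(.421,.325,-.025,-.109)
p=arm.get_image("wrist");W=pts(p);S=W.reshape(-1,3);m=(S[:,2]>.03)&(S[:,2]<.07)&(abs(S[:,0]-.421)<.025)&(S[:,1]>.34)&(S[:,1]<.37);P=S[m];print(len(P),np.median(P,0))
E
```

```text
shift [-1.4  1.2  6.4] turn [-0.0026 -0.0023 -0.0006] | at [ 0.4225  0.326  -0.0186] t 16.4 w 0.671 q7 [-0.34  0.63 -0.58  1.97  0.53  0.69 -1.36] F [-0.1  0.3 -1.2]
5831 [0.42138652 0.35575779 0.05207848]
```

Call:
play_rows --pt "-1 -1 1 2 0 0 0" --pt "-1 -1 1 4 0 0 0" --pt "-1 -1 1 5.5 0 0 0" --pt "-1 -1 1 6 0 0 0" --pt "-1 -1 1 6 0 0 0"

```text
clock: 16.95
position: [0.4215, 0.3254, -0.0242]
ee_rot: [-3.134, 0.172, -0.004]
force: [-0.2, 0.5, -1.4]
width: 0.671
```

Call:
play_rows --pt "0.52 0 0 0 0 0 0" --pt "0.52 0 0 0 0 0 0" --pt "0.52 0 0 0 0 0 0" --pt "0.52 0 0 0 0 0 0" --pt "0.52 0 0 0 0 0 0"

```text
clock: 17.45
position: [0.4216, 0.3254, -0.0242]
ee_rot: [-3.134, 0.172, -0.004]
force: [1.1, 0.1, 0.4]
width: 0.759
```

Released; retreat straight up and compute the path to the door's pull (right face).

Call:
play_rows --pt "0.52 0 0 -10 0 0 0" --pt "0.52 0 0 -30 0 0 0" --pt "0.52 0 0 -60 0 0 0" --pt "0.52 0 0 -100 0 0 0" --pt "-0.5 0 0 -140 0 0 0" --pt "-1 0 0 -170 0 0 0" --pt "-1 0 0 -170 0 0 0"

```text
clock: 18.15
position: [0.4226, 0.3272, 0.1508]
ee_rot: [-3.129, 0.171, -0.013]
force: [-1.2, -0.2, 0.7]
width: 0.545
```

```bash
python3 - <<'E'
from h import *
go(.551,-.14,.14,-.036)
p=arm.get_image("wrist");W=pts(p);S=W.reshape(-1,3);m=(S[:,2]>.04)&(S[:,2]<.052)&(abs(S[:,0]-.421)<.06)&(abs(S[:,1]-.325)<.08);P=S[m]
print(len(P),np.median(P,0),cv2.minAreaRect((P[:,:2]*1000).astype(np.float32)))
E
```

```text
shift [178.5 450.5   8.5] turn [-0.008  -0.0083 -0.0733] | at [0.4226 0.3272 0.1508] t 18.15 w 0.545 q7 [-0.22  0.41 -0.72  1.81  0.32  1.02 -1.17] F [-1.2 -0.2  0.7]
4654 [0.42101202 0.32962072 0.04616656] ((420.753173828125, 325.7301330566406), (98.83759307861328, 62.0206298828125), 83.946044921875)
```

Call:
play_rows --pt "-1 15 40 0 0 0 -0.01" --pt "-1 35 90 0 0 0 -0.02" --pt "-1 55 138 0 -0.003 -0.003 -0.03" --pt "-1 75 186 0 -0.006 -0.006 -0.04" --pt "-1 94 234 0 -0.008 -0.008 -0.05" --pt "-1 112 282 0 -0.008 -0.008 -0.06" --pt "-1 131 330 4 -0.008 -0.008 -0.073" --pt "-1 150 378 6 -0.008 -0.008 -0.073" --pt "-1 168 425 8 -0.008 -0.008 -0.073" --pt "-1 178 450 8 -0.008 -0.008 -0.073"

```text
clock: 19.2
position: [0.5489, -0.144, 0.1376]
ee_rot: [3.139, -0.06, -0.006]
force: [0.1, 0.8, -0.7]
width: 0.009
```

Call:
play_rows --pt "-1 2 5 0 0 0 0" --pt "-1 2 5 0 0 0 0"

```text
clock: 19.4
position: [0.5497, -0.1508, 0.1363]
ee_rot: [3.139, -0.066, -0.01]
force: [-0.6, 0.3, 0.4]
width: 0.005
```

```bash
python3 - <<'E'
from h import *
go(.551,-.141,.064,-.036)
p=arm.get_image("wrist");W=pts(p);S=W.reshape(-1,3);m=(S[:,2]>.105)&(S[:,2]<.127)&(abs(S[:,0]-.551)<.04)&(abs(S[:,1]+.1)<.03);P=S[m];print(len(P),P.min(0),P.max(0),np.median(P,0))
E
```

```text
shift [  1.3 -10.   72.3] turn [ 0.0021  0.0062 -0.0057] | at [ 0.5497 -0.1508  0.1363] t 19.4 w 0.005 q7 [ 0.61  0.47 -0.61  1.73  0.31  1.04 -0.15] F [-0.6  0.3  0.4]
1432 [ 0.51106365 -0.11427924  0.10501866] [ 0.59097841 -0.1019292   0.12575384] [ 0.55559051 -0.10673396  0.11564173]
```

Call:
play_rows --pt "-1 1 -6 30 0.002 0.006 -0.006" --pt "-1 1 -6 55 0.002 0.006 -0.006" --pt "-1 1 -6 68 0.002 0.006 -0.006" --pt "-1 1 -6 72 0.002 0.006 -0.006" --pt "-1 1 -6 72 0.002 0.006 -0.006"

```text
clock: 19.95
position: [0.5507, -0.1416, 0.0649]
ee_rot: [-3.14, 0.049, -0.0]
force: [-0.3, 1.0, 0.1]
width: 0.005
```

Call:
play_rows --pt "-1 0 -10 0 0 0 0" --pt "-1 0 -25 0 0 0 0" --pt "-1 0 -42 0 0 0 0" --pt "-1 0 -60 0 0 0 0" --pt "-1 0 -78 0 0 0 0" --pt "-1 0 -96 0 0 0 0" --pt "-1 0 -114 0 0 0 0" --pt "-1 0 -130 0 0 0 0" --pt "-1 0 -145 0 0 0 0" --pt "-1 0 -150 0 0 0 0"

```text
clock: 20.95
position: [0.5556, 0.011, 0.0656]
ee_rot: [-3.139, 0.046, -0.002]
force: [0.2, -2.1, 1.2]
width: 0.005
```

```bash
python3 - <<'E'
from h import *
go(.556,.021,.064,-.036)
p=arm.get_image("wrist");W=pts(p);S=W.reshape(-1,3);m=(S[:,2]>.105)&(S[:,2]<.127)&(abs(S[:,0]-.556)<.04)&(S[:,1]>.018)&(S[:,1]<.06);P=S[m];print(len(P),P.min(0),P.max(0),np.median(P,0))
E
```

```text
shift [  0.1 -10.    1.6] turn [-0.0019 -0.0009  0.007 ] | at [0.5556 0.011  0.0656] t 20.95 w 0.005 q7 [ 0.31  0.53 -0.59  1.85  0.38  0.87 -0.49] F [ 0.2 -2.1  1.2]
3583 [0.51600429 0.02158372 0.10501433] [0.59599153 0.03546159 0.12698449] [0.56012903 0.03045698 0.11577389]
```

Call:
play_rows --pt "-1 0 -3 0 0 0 0" --pt "-1 0 -5 0 0 0 0" --pt "-1 0 -6.5 0 0 0 0" --pt "-1 0 -6.5 0 0 0 0"

```text
clock: 21.4
position: [0.5554, 0.0171, 0.0652]
ee_rot: [-3.139, 0.046, 0.0]
force: [0.1, -1.1, -0.1]
width: 0.01
```

Call:
play_rows --pt "-1 0 -1 0 0 0 0" --pt "-1 0 -2 0 0 0 0" --pt "-1 0 -2 0 0 0 0"

```text
clock: 21.7
position: [0.5555, 0.0191, 0.0652]
ee_rot: [-3.139, 0.046, 0.0]
force: [0.3, -2.0, 0.4]
width: 0.005
```

Call:
play_rows --pt "-1 0 -1 0 0 0 0" --pt "-1 0 -2 0 0 0 0" --pt "-1 0 -3 0 0 0 0" --pt "-1 0 -3 0 0 0 0"

```text
clock: 22.1
position: [0.5556, 0.022, 0.0652]
ee_rot: [-3.14, 0.046, 0.0]
force: [0.2, -2.3, 0.9]
width: -0.001
```

Call:
play_rows --pt "-1 0 -1 0 0 0 0" --pt "-1 0 -2 0 0 0 0" --pt "-1 0 -2 0 0 0 0"

```text
clock: 22.4
position: [0.5555, 0.022, 0.0652]
ee_rot: [3.141, -0.049, -0.001]
force: [-0.6, -8.0, 2.4]
width: 0.007
```

```bash
python3 - <<'E'
from h import *
go(.556,.0,.064,-.036)
p=arm.get_image("wrist");W=pts(p);S=W.reshape(-1,3);m=(S[:,2]>.105)&(S[:,2]<.127)&(abs(S[:,0]-.556)<.04)&(S[:,1]>.027)&(S[:,1]<.06);P=S[m];print(len(P),P.min(0),P.max(0),np.median(P,0))
E
```

```text
shift [ 1.1 22.   1.2] turn [0.0007 0.0004 0.005 ] | at [0.5555 0.022  0.0652] t 22.4 w 0.007 q7 [ 0.29  0.53 -0.59  1.85  0.38  0.88 -0.52] F [-0.6 -8.   2.4]
3564 [0.51601519 0.03258281 0.10503238] [0.59599044 0.04652379 0.1269854 ] [0.56010245 0.04146312 0.11578233]
```

Hard stop reached (8 N, no more travel): shut. Back off, rise clear, and check.

Call:
play_rows --pt "-1 0 10 0 0 0 0" --pt "-1 0 15 -20 0 0 0" --pt "-1 0 20 -60 0 0 0" --pt "-1 0 40 -110 0 0 0" --pt "-1 0 80 -160 0 0 0" --pt "-1 0 125 -200 0 0 0" --pt "-1 0 170 -200 0 0 0" --pt "-1 0 215 -200 0 0 0" --pt "-1 0 250 -200 0 0 0" --pt "-1 0 250 -200 0 0 0"

```text
clock: 23.45
position: [0.5462, -0.2367, 0.2646]
ee_rot: [3.137, -0.065, -0.002]
force: [0.2, -0.4, -0.1]
width: 0.005
```

```bash
python3 - <<'E'
from h import *
p=arm.get_image("top");cv2.imwrite("pics/t5.png",cv2.resize(p["img"][140:265,140:480],(800,294),interpolation=cv2.INTER_CUBIC))
W=pts(p);print(W[188,296:308].round(3).tolist());s=arm.observe();print(s["position"],s["dq"].round(3))
E
```

```text
[[0.563, 0.053, 0.093], [0.563, 0.05, 0.097], [0.563, 0.046, 0.092], [0.563, 0.043, 0.093], [0.559, 0.038, 0.114], [0.558, 0.035, 0.12], [0.558, 0.031, 0.12], [0.564, 0.029, 0.092], [0.564, 0.025, 0.09], [0.563, 0.021, 0.096], [0.563, 0.018, 0.093], [0.564, 0.014, 0.088]]
[ 0.54689613 -0.23198036  0.26469167] [-0.051 -0.017 -0.069  0.029 -0.026 -0.004 -0.028]
```

View pics/t5.png

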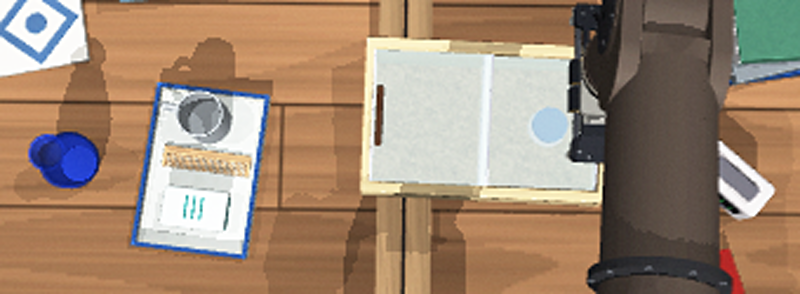

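Call:
play_rows --pt "-1 0 0 0 0 0 0" --pt "-1 0 0 0 0 0 0" --pt "-1 0 0 0 0 0 0"

```text
clock: 23.8
position: [0.5472, -0.2305, 0.2648]
ee_rot: [3.141, -0.055, -0.001]
force: [0.2, 0.0, -0.1]
width: 0.002
```

```bash
python3 -c "
from cell import arm
print(arm.sign_off())"
```

```text
the job is handed in; nothing more can be done
None
```

The soap dish now lies flat in the near half of the wash tray. I slid the left door open about 144 mm, lifted the dish out, set it down and released it, and pushed the door shut again. The job was handed in at 23.8 s, and no verdict was reported.

**Last checks**
- **Dish:** its centre is at about (0.421, 0.326), roughly 64 mm on the near side of the tray's middle. The lid top is at 0.046 m, which is right for a dish resting on the tray floor.
- **Left door:** it met its stop (8 N, no more travel), and its pull is back at the same pixels as at the start.
- **Right door and jar:** I never touched either. In the last picture the arm hid the right pull, so I did not see that door again, but the jar looked unmoved.
- **Other things:** the mug, comb and vase looked unmoved. The alarm box was partly hidden by the arm, and what showed was in place.
- **Robot:** it ended clear of everything, at rest.

**What disagreed**
- **Fingertip position:** the real fingertips sit about 40 mm short of the reported TCP. My first push therefore passed over the pull without touching it. I measured the offset from wrist depth and allowed for it in every move after that.
- **Dish tilt:** one noisy reading just after the grasp suggested about 0.1 rad of tilt. A second reading, taken higher up, showed about 0.01 rad.
- **Pictures:** I viewed 10 pictures.

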